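# Clamp the wooden house in the art-room vice

### The job

Stand the little wooden house upright on the bed of the small vice, midway across, with its eaves facing the two jaws, and let go of it. Then turn only the small inner bar knob on top of the vice to close the jaw until it holds the house hand-tight against the back stop, about 14 N, without crushing it; the big ring around the knob is the teacher's setting and must not be dragged round. Leave the house clamped, take the hand away, and leave the other things on the table where they are.

Things in the scene. Friction and masses are not known exactly. Their poses are not given: they have to be found in the camera images.
- house: Loose bare-wood house block, about 50 g. 44 mm long along its y, as is the ridge; the flat gable ends (y = +-22 mm) are full height: grip these. Hand-sawn 27 to 32 mm thick along x (eave to eave; these faces go against the jaws). Walls 55 mm high, ridge about 70 mm up. Origin: centre of the underside, z up. Either way round (x or -x towards the stop) is right.
- vice: Fixed bench vice, grey and bare metal. Origin on the table under the knob's axis; x points from the knob towards the jaws and the back stop, z up. Base plate 250 x 100 mm (x -55 to 195); its top, 12 mm up, is the bed. Housing 92 x 92 x 52 mm high under the knob. Two 8 mm guide rods at y = +-37 mm, tops 28 mm up, flank the gap. The jaws are no higher than 48 mm.
- knob (a joint): Small inner bar knob on the vice's vertical axis. rad, 0 to 3.6, grows CLOCKWISE seen from above and closes the jaw 8 mm per rad. Bar's yaw = vice yaw - value. Bar 32 x 14 mm, 68 to 90 mm above the table, on a 13 mm neck, just 2 mm clear of the ring. About 0.2 N m of friction while it turns; stays where left. 10 N of clamping adds 0.08 N m (14 N: 0.11 over the free knob, read the same way: in a pause the friction may drop out).
- knob_grip (a point): Point on the knob's axis, 81 mm above the table, mid-height of the graspable part of the bar; turns with the knob (at knob value 0 its x axis is the vice's x axis).
- ring (a joint): Big knurled outer metal ring under the bar of the knob, 62 mm outer and 26 mm inner diameter, from 52 to 66 mm above the table, so it lies just under the fingertips of a hand on the bar. Value in rad, clockwise from above. It turns very easily (0.012 N m) when touched; it must stay within 0.1 rad of its starting value.
- ring_top (a point): Centre of the ring's upper face, 66 mm above the table.
- jaw: Moving jaw plate 90 mm wide, 12 mm thick, 14 to 46 mm above the table. In front it carries a sprung steel pad 62 mm wide, 15 to 45 mm above the table, which meets the house: it gives 4 mm at 7 N per mm (2 mm: 14 N), then it is hard. Origin: mid-thickness of the plate, at table height; axes as the vice's.
- pad_face (a point): Centre of the pad's front face, which meets the house, 30 mm above the table; 16 mm ahead of the jaw's origin while not pressed.
- stop: Back stop (fixed jaw): dark steel plate 62 mm wide, 36 mm high, standing on the bed, clamped by hand at a place that differs each time. Origin: on the bed, at the middle of the face which meets the house; x points away from the pad. The gap from pad to stop is 38 to 48 mm at the start.
- tree: Bystander: turned wooden fir tree, 52 mm wide, 83 mm high; origin under its centre.
- tower: Bystander: square wooden tower, 30 x 30 mm, 78 mm high with a round stub on top; origin under its centre.
- paint_jar: Bystander: paint jar, 60 mm diameter, 70 mm high; origin under its centre.
- glue: Bystander: white glue bottle, 48 mm diameter, 110 mm high; origin under its centre.
- wheel: Bystander: wooden wheel lying flat, 52 mm diameter, 14 mm high; origin under its centre.
- ring_mark (a point): Point on the ring's upper outer edge, 31 mm from its axis, at the dark index line; moves with the ring (3.1 mm = 0.1 rad).
Things that resemble listed ones, but are neither listed nor needed, are in the scene too. What is shaped like the house but blue, red or yellow is not meant.

How it is judged (in metres and radians):
On the way, in this order (a step that is already met when the one before it is completed fails the run):
1. the house stands on the bed between pad and stop, let go, the pad not yet pressing it (z of house in the frame of vice between 0.01 and 0.0155 m and angle between house's own z axis and vertical below 0.08 rad and angle between the x axis of house and the x axis of vice, either way round below 0.15 rad and x of house in the frame of vice above 0.08 m and x of house in the frame of stop below -0.01 m and y of house in the frame of vice between -0.012 and 0.012 m and contact force between the fingers and house below 0.3 N and contact force between jaw and house below 2 N and distance between the grasp point and house above 0.09 m), for 0.2 s.
2. the jaw, driven by the knob, clamps the house with 7 to 21 N (z of house in the frame of vice between 0.01 and 0.0155 m and angle between house's own z axis and vertical below 0.08 rad and angle between the x axis of house and the x axis of vice, either way round below 0.15 rad and x of house in the frame of vice above 0.08 m and x of house in the frame of stop below -0.01 m and y of house in the frame of vice between -0.012 and 0.012 m and contact force between jaw and house between 7 and 21 N), for 0.2 s.
At the end, for the whole second after the job is handed in: The house stands on the bed (underside within 3.5 mm of it, tilt under 0.08 rad, turned less than 0.15 rad from square), within 12 mm of the middle across the vice, held between pad and stop with a clamping force of 7 to 21 N, at rest; the ring has stayed within 0.1 rad of its starting value (all of step 2 and contact force between stop and house above 5 N and linear speed of house below 0.01 m/s and velocity of joint knob below 0.05 rad/s); the robot touches nothing.
It fails at once if the outer ring was dragged round by more than 0.1 rad (distance of ring_mark from where it was at the start of the episode above 0.0031 m).
It fails at once if the house was crushed: the jaw pressed it with more than 27 N (contact force between jaw and house above 27 N).
It fails at once if the hand pushed the jaw itself (over 5 N) instead of turning the knob (contact force between any of the fingers, the arm and jaw above 5 N).
It fails at once if a bystander (tree, tower, jar, glue bottle or wheel) was moved more than 20 mm (distance of any of tree, tower, paint_jar, glue, wheel from where it was at the start of the episode above 0.02 m).
It also fails if it takes over 69 s, if anything falls off the work surface, if the arm or the gripper's body presses on something with over 40 N, if the wrist force passes 120 N, or if a joint passes its speed limit or range.

### The arm

A 6-joint arm with a two-finger parallel gripper is mounted at the origin on the work surface. World frame = base frame: x ahead of the robot, y to its left, z up, the work surface at z = 0. Lengths are in mm, angles in rad, forces in N, time in s.
With the tool pointing down it reaches from about 350 to 775 mm from the base axis. Payload 7.3 kg.
Tool frame: the origin (TCP) lies on the centre line of the jaws, within the pads' length; the fingertips stand 22 mm ahead of it and the grasp point (between the pads) lies 3 mm ahead of it; z points along the fingers, y is the direction in which the jaws open and shut (so a half turn about z gives the same grasp; the last joint's range is limited). The gripper opens to 92 mm and grips with 3 to 60 N. Pads are 19 mm wide; open, the fingers measure 130 mm over their backs; the gripper's body (75 mm by 190 mm) begins 47 mm behind the grasp point.
Start: joints at [1.018, 0.342, 1.524, -0, 1.275, -0.146], TCP at [207.715, 482.18, 248.741] pointing down, gripper open.
Joint ranges: [-2.53, 2.53], [-0.77, 2.02], [0.04, 2.7], [-1, 4.14], [0.28, 2.66], [-3.11, 3.11]. Speed limits (rad/s): [2.57, 2.57, 3.14, 3.14, 3.14, 3.14].

### API

Orientations are given as [roll, pitch, yaw] about the fixed x, y, z axes, in that order (R = Rz(yaw) Ry(pitch) Rx(roll)).
In Python, from plant import get_obs, capture, bot, spot_in gives the robot as it stands.
- The arm moves only by the shell command python3 -m handwheel 'ROWS' [OPENING]. ROWS is JSON, a list of rows, each a list of 2 entries, a list of its own where there are three numbers: the shift along the world's x, y, z in mm, then the turn, a rotation vector about the world's x, y, z in rad. In form: [[[x, y, z], [wx, wy, wz]], ...]. A call has 1 to 12 rows; each row shifts and turns the commanded pose from where the row before left it; what a row does not reach is not made up. A row lasts 1/8 s, in which the tool goes at most 62.5 mm and 10.7 degrees, less where a joint would pass 70% of its speed; a pose out of reach is approached as far as the arm can. A call is refused whole if a number of a shift passes 62.5 or a number of a turn 0.188, either way. A call with a gripper value outside its range is refused whole. OPENING is the closure, from 0 (fully open) to 1 (shut), set as the call begins (- or left out, the last holds). The fingers move at their own pace and stop on an object; the grip force is fixed at half the most. Time passes only in rows, so rows that do not move let the fingers close. It gives the time, the measured TCP pose, the force and the opening at its end, in the units of the state.
- get_obs(): the state, without advancing time (a new reading comes with each control period).
- capture(name): name is "scene" or "top"; returns a dict with "img" (384x512x3 uint8, red, green, blue), "fx", "fy", "cx", "cy" (pixels), "cam_to_world" (4x4, takes a point from camera to world coordinates). Camera axes: x right, y up, looking along -z (the intrinsics and any distortion apply to the point x, -y, -z); pixel columns grow to the right and rows downward; lengths in mm; the calibration is good to about 2 mm. A picture is of the moment at which its call begins. There is no depth.
- bot.close_job(): hands the job in, once; it reports no verdict.
Trained networks look in the newest picture that a camera, given by its name, has taken for a name from the list of things; names that differ only in an ending like _2 or _b are one class to them, and where a whole thing is asked for, a point or a joint stands for the part that bears it (a point fixed in the world has none). Each returns a list of dicts, best first, with "score" (0 to 1); they miss things now and then, are a little off and sometimes report something else, mostly with a low value. They report only what shows in the picture. A call takes as long as a camera call. They do not tell look-alikes from the thing itself.
- spot_in(thing, camera): "xyz" ([x, y, z] in mm, in the coordinates of the camera as it stood for that picture, good to about 4 mm: the middle of the surface that is visible of it).
The state is a dict: "time": time; "joint_positions": joint angles; "dq": joint speeds; "tau": joint torques, N m; "tool_pos": TCP position; "tcp_rot": TCP orientation; "contact_force": force on the tool from outside, world axes, zero at the start; "moment": the same for the moment, N m; "grip_width": finger opening in mm.
Only numpy, scipy, OpenCV 4.12 (cv2) and the standard library are available. Lean on these libraries where they do the work, as an engineer would, in place of code of your own. Each camera call takes 0.05 s, during which the arm holds its last target. There are 200 camera calls.

## Working session

There is one attempt and no reset: what is moved stays moved. The work goes in short steps, Python scripts to look and compute and a shell command to move; the robot and the scene stay as the last step left them, time stands still between calls to the robot, and variables do not carry over. Pictures are saved under pics/ and viewed, about 8 in all and at most 12, crops included, and the job is handed in when it is done.

```bash
ls; mkdir -p pics; cat > h.py <<'E'
import numpy as np, cv2
from plant import get_obs, capture, bot, spot_in
def w(c,p):
    M=np.array(c["cam_to_world"]); return (M@np.r_[p,1])[:3]
def pix(c,P):
    M=np.linalg.inv(np.array(c["cam_to_world"])); q=(M@np.r_[P,1])[:3]
    return c["cx"]+c["fx"]*q[0]/-q[2], c["cy"]+c["fy"]*(-q[1])/-q[2]
def ray(c,u,v,z):
    M=np.array(c["cam_to_world"]); d=M[:3,:3]@np.array([(u-c["cx"])/c["fx"],-(v-c["cy"])/c["fy"],-1.]); o=M[:3,3]
    return o+d*(z-o[2])/d[2]
E
python3 - <<'E'
from h import *
print(get_obs())
for n in("scene","top"):
    c=capture(n); cv2.imwrite(f"pics/{n}0.png",c["img"][:,:,::-1])
    print(n,{k:v for k,v in c.items() if k!="img"})
    for t in["house","vice","knob","knob_grip","ring","ring_mark","jaw","pad_face","stop","tree","tower","paint_jar","glue","wheel"]:
        print(t,[(round(d["score"],2),w(c,d["xyz"]).round(0).tolist(),np.round(pix(c,w(c,d["xyz"]))).tolist()) for d in spot_in(t,n)[:3]])
E
```

```text
pics
{'time': 0.0, 'joint_positions': array([ 1.01799475e+00,  3.42745759e-01,  1.52503266e+00,  5.37552714e-06,
        1.27536708e+00, -1.45963334e-01]), 'dq': array([-3.34239304e-04, -1.92916088e-03,  1.53397085e-03,  1.58652050e-05,
       -5.45685599e-04, -1.47633833e-03]), 'tau': array([ 1.46660997e-03, -4.31223929e+01, -2.44227755e+01,  7.19343452e-02,
        5.56252396e-02, -1.28746851e-04]), 'tool_pos': array([207.5101434 , 481.8456912 , 248.02751061]), 'tcp_rot': array([-3.14005706e+00, -2.30940477e-04,  2.73475266e+00]), 'contact_force': array([-0.04813266, -0.40700403,  0.69121213]), 'moment': array([-0.00364752,  0.04142052, -0.01743018]), 'grip_width': 91.75687103652504}
scene {'fx': 392.58507482756744, 'fy': 392.58507482756744, 'cx': 257.4118016849668, 'cy': 194.19195001363025, 'cam_to_world': array([[ 8.45655194e-01, -3.80697886e-01,  3.74080756e-01,
         9.40036624e+02],
       [ 5.33689389e-01,  6.11746243e-01, -5.83902535e-01,
        -5.74835037e+02],
       [-6.55203621e-03,  6.93423142e-01,  7.20500810e-01,
         8.32041650e+02],
       [ 0.00000000e+00,
[... 1851 characters left out ...]
95.0, -5.0, 32.0], [265.0, 177.0])]
ring [(0.84, [467.0, 16.0, 62.0], [258.0, 224.0])]
ring_mark [(0.59, [467.0, 13.0, 64.0], [260.0, 224.0]), (0.34, [534.0, -283.0, 68.0], [370.0, 197.0])]
jaw [(0.64, [465.0, 12.0, 89.0], [260.0, 224.0]), (0.52, [533.0, 2.0, 47.0], [263.0, 199.0])]
pad_face [(0.6, [540.0, 3.0, 48.0], [263.0, 197.0])]
stop [(0.6, [593.0, -5.0, 32.0], [265.0, 178.0])]
tree [(0.79, [580.0, 222.0, 42.0], [182.0, 183.0]), (0.67, [465.0, 13.0, 66.0], [260.0, 224.0])]
tower [(0.75, [534.0, -285.0, 66.0], [371.0, 197.0])]
paint_jar [(0.58, [363.0, 386.0, 71.0], [116.0, 267.0])]
glue [(0.69, [654.0, -288.0, 76.0], [371.0, 152.0])]
wheel [(0.55, [720.0, 137.0, 14.0], [214.0, 135.0])]
```

```bash
python3 - <<'E'
import cv2,numpy as np
a=cv2.imread("pics/scene0.png");b=cv2.imread("pics/top0.png")
cv2.imwrite("pics/v1.png",cv2.resize(a[80:310,140:400],None,fx=2.6,fy=2.6,interpolation=3))
cv2.imwrite("pics/v2.png",cv2.resize(b[120:290,95:315],None,fx=3.5,fy=3.5,interpolation=3))
E
```

```text
(no output)
```

View pics/v1.png

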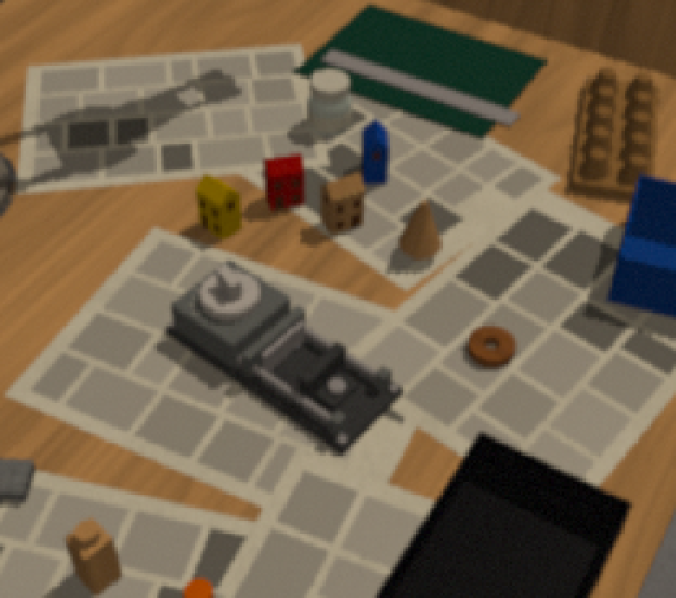

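View pics/v2.png

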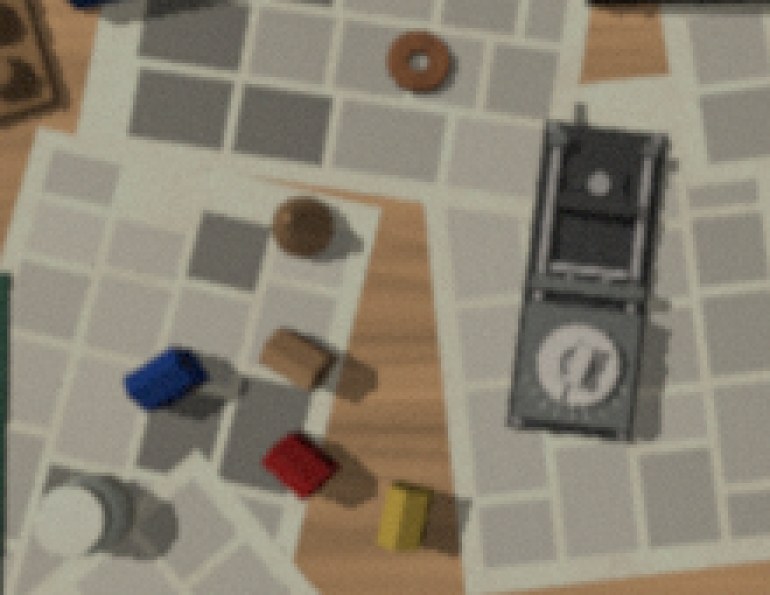

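```bash
cat >> h.py <<'E'
def fr(x,y,yaw): 
    c,s=np.cos(yaw),np.sin(yaw); return lambda p: np.array([x+c*p[0]-s*p[1],y+s*p[0]+c*p[1],p[2]])
def poly(img,c,F,pts,col,sc,off,closed=True):
    q=np.array([pix(c,F(p)) for p in pts]); q=(q+0.5-np.array(off))*sc
    cv2.polylines(img,[np.round(q*16).astype(np.int32)],closed,col,1,cv2.LINE_AA,4)
def rect(x0,x1,y0,y1,z): return [(x0,y0,z),(x1,y0,z),(x1,y1,z),(x0,y1,z)]
def crop(c,u0,u1,v0,v1,sc): return cv2.resize(c["img"][v0:v1,u0:u1,::-1],None,fx=sc,fy=sc,interpolation=cv2.INTER_CUBIC)
def house(img,c,H,z,t,col,sc,off):
    for zz in (z,z+55): poly(img,c,H,rect(-t,t,-22,22,zz),col,sc,off)
    poly(img,c,H,[(0,-22,z+70),(0,22,z+70)],col,sc,off)
E
python3 - <<'E'
from h import *
c=capture("top");s=capture("scene")
P=[ray(c,95+x/3.5-.5,120+y/3.5-.5,12)[:2] for x,y in[(548,122),(668,135),(635,440),(507,425)]]
P=np.array(P);print(P.round(1))
d=(P[0]+P[1]-P[2]-P[3])/2; yaw=np.arctan2(d[1],d[0]); ctr=P.mean(0); print(np.hypot(*d),yaw,ctr)
u=d/np.hypot(*d); O=ctr-70*u; print("vice",O)
hp=np.mean([w(s,spot_in("house","scene")[0]["xyz"])[:2],w(c,spot_in("house","top")[0]["xyz"])[:2]],0); print(hp)
hp=ray(c,179.9,222,65)[:2]; print(hp)
def ov(c,u0,u1,v0,v1,sc):
    im=crop(c,u0,u1,v0,v1,sc);o=(u0,v0);V=fr(*O,yaw);H=fr(*hp,np.radians(62)-np.pi/2)
    g=(0,255,0)
    poly(im,c,V,rect(-55,195,-50,50,12),g,sc,o);poly(im,c,V,rect(-46,46,-46,46,52),g,sc,o)
    t=np.linspace(0,6.28,30);poly(im,c,V,[(31*np.cos(a),31*np.sin(a),66) for a in t],(0,255,255),sc,o)
    house(im,c,H,0,15,(255,255,0),sc,o); return im
a=ov(c,165,300,145,250,5.8);cv2.imwrite("pics/v3.png",a)
a=ov(s,200,300,140,240,6);cv2.imwrite("pics/v4.png",a)
E
```

```text
[[664.2  32.2]
 [652.  -65.1]
 [407.2 -32.8]
 [420.8  68.6]]
246.50906059417355 -0.1397552124031663 [536.02600818   0.70760411]
vice [466.70849944  10.45865436]
[410.23877533 232.62345081]
[475.11218881 223.33918361]
```

View pics/v3.png

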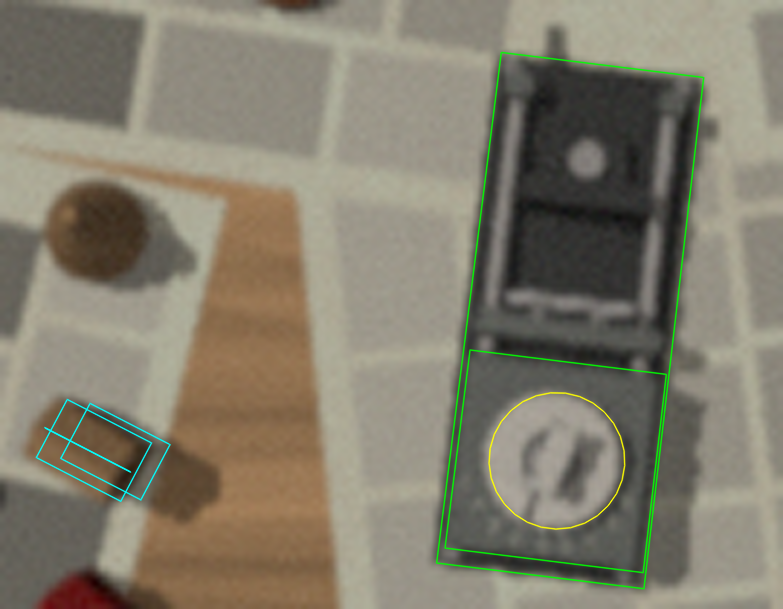

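View pics/v4.png

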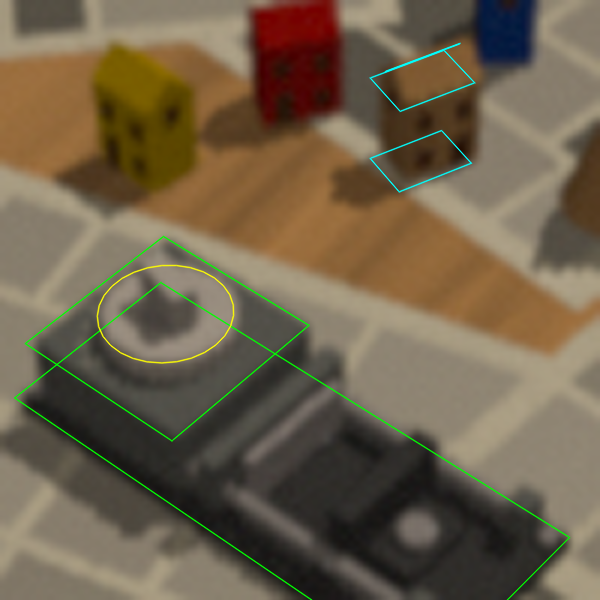

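```bash
cat > fit.py <<'E'
from h import *
from scipy.optimize import minimize
def hull(c,p,z,t,S):
    H=fr(*p); P=[(a*t,b*22,z+h) for a in(-1,1) for b in(-1,1) for h in(0,55)]+[(0,b*22,z+70) for b in(-1,1)]
    q=np.array([pix(c,H(x)) for x in P]); return cv2.convexHull(((q+.5)*S).astype(np.float32)).astype(np.int32)
def gmask(c,p,z,t,S):
    im=cv2.resize(c["img"][:,:,::-1],None,fx=S,fy=S,interpolation=cv2.INTER_CUBIC)
    h=hull(c,p,z,t,S); x,y,ww,hh=cv2.boundingRect(h); m=np.zeros(im.shape[:2],np.uint8)
    f=m.copy();cv2.fillConvexPoly(f,h,1)
    k=lambda n:np.ones((n*S,n*S),np.uint8)
    m[:]=0; m[cv2.dilate(f,k(11))>0]=2; m[(m==2)&(cv2.dilate(f,k(7))>0)]=2;m[f>0]=3;m[cv2.erode(f,k(9))>0]=1
    m[(m==2)&(cv2.dilate(f,k(9))==0)]=0
    pd=14*S; sl=np.s_[y-pd:y+hh+pd,x-pd:x+ww+pd]; mm=m[sl].copy()
    cv2.grabCut(im[sl].copy(),mm,None,np.zeros((1,65)),np.zeros((1,65)),6,cv2.GC_INIT_WITH_MASK)
    out=np.zeros_like(m);out[sl]=(mm&1); return im,out
def fit(cs,p0,z=0,t=15,S=4):
    ms=[gmask(c,p0,z,t,S) for c in cs]
    def cost(p):
        r=0
        for c,(im,m) in zip(cs,ms):
            f=np.zeros_like(m);cv2.fillConvexPoly(f,hull(c,p,z,t,S),1); r+=(f^m).sum()/m.sum()
        return r
    best=min((minimize(cost,np.array(p0)+[0,0,d],method="Nelder-Mead",options=dict(initial_simplex=np.array(p0)+[0,0,d]+np.array([[0,0,0],[6,0,0],[0,6,0],[0,0,.2]]))) for d in(-.25,0,.25)),key=lambda r:r.fun)
    vis=[]
    for c,(im,m) in zip(cs,ms):
        h=hull(c,best.x,z,t,S);x,y,ww,hh=cv2.boundingRect(h);v=im.copy()
        cv2.drawContours(v,cv2.findContours(m,0,2)[0],-1,(0,255,0),1);cv2.polylines(v,[h],True,(0,0,255),1)
        vis.append(cv2.resize(v[y-60:y+hh+60,x-60:x+ww+60],(380,380)))
    return best,np.hstack(vis)
E
python3 - <<'E'
from fit import *
c=capture("top");s=capture("scene")
b,v=fit([c,s],(475,228,np.radians(62)-np.pi/2)); print(b.x,b.fun)
for q in (c,s): print(fit([q],tuple(b.x))[0].x)
# rectified ring view: 8px/mm... world-aligned, x up, y left
n=380;src=np.float32([pix(c,(466.7+a,10.5+e,78)) for a,e in[(32,32),(32,-32),(-32,-32),(-32,32)]])
M=cv2.getPerspectiveTransform(src,np.float32([(0,0),(n,0),(n,n),(0,n)]))
r=cv2.warpPerspective(c["img"][:,:,::-1],M,(n,n),flags=cv2.INTER_CUBIC)
src=np.float32([pix(s,(466.7+a,10.5+e,78)) for a,e in[(32,32),(32,-32),(-32,-32),(-32,32)]])
M=cv2.getPerspectiveTransform(src,np.float32([(0,0),(n,0),(n,n),(0,n)]))
r2=cv2.warpPerspective(s["img"][:,:,::-1],M,(n,n),flags=cv2.INTER_CUBIC)
out=np.vstack([v,np.hstack([r,r2])]); cv2.imwrite("pics/v5.png",cv2.resize(out,(600,600)))
E
```

```text
[476.08096687 229.87476398  -0.55081779] 0.1560470797322967
[475.75096253 229.38613297  -0.54863469]
[476.50945338 230.46722375  -0.70460425]
```

View pics/v5.png

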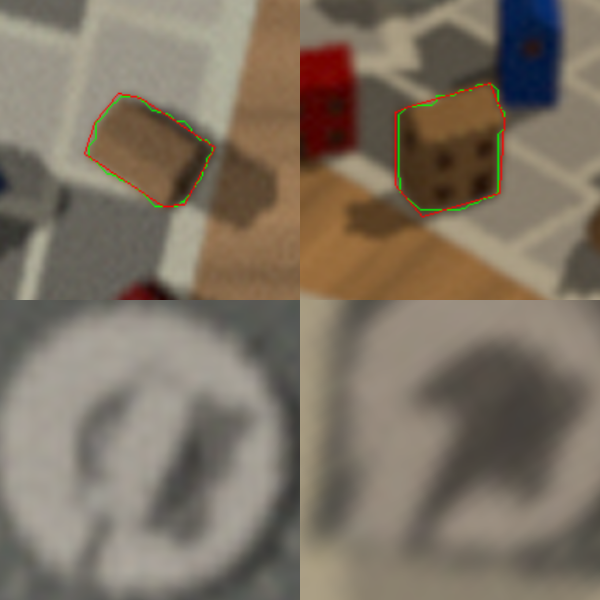

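```bash
python3 -m handwheel '[[[38.4,-36,0],[0,0,-0.036]],[[38.4,-36,0],[0,0,-0.036]],[[38.4,-36,0],[0,0,-0.036]],[[38.4,-36,0],[0,0,-0.036]],[[38.4,-36,0],[0,0,0]],[[38.4,-36,0],[0,0,0]],[[38.4,-36,0],[0,0,0]],[[0,0,-30],[0,0,0]],[[0,0,-50],[0,0,0]],[[0,0,-50],[0,0,0]],[[0,0,-20],[0,0,0]],[[0,0,0],[0,0,0]]]' 0
python3 - <<'E'
from h import *
c=capture("top")
V=lambda P:(lambda d:(np.cos(.135)*d[0]-np.sin(.135)*d[1],np.sin(.135)*d[0]+np.cos(.135)*d[1]))(P[:2]-np.array([466.7,10.5]))
for n,x,y,z in[("stop",590,205,48),("stoplow",590,213,48),("pad",572,290,45),("ring",556,461,66)]:
    P=ray(c,165+x/5.8-.5,145+y/5.8-.5,z);print(n,P.round(1),np.round(V(P),1))
E
```

```text
time: 3.3
tool_pos: [475.6, 229.8, 97.3]
tcp_rot: [-3.139, -0.002, 2.591]
contact_force: [-0.3, 1.1, 0.1]
grip_width: 91.6
stop [586.   -7.9  48. ] [120.7  -2.2]
stoplow [582.2  -7.9  48. ] [116.9  -2.6]
pad [546.3   1.2  45. ] [80.1  1.5]
ring [466.3  10.7  66. ] [-0.4  0.1]
```

```bash
python3 -m handwheel '[[[0,0,-25],[0,0,0]],[[0,0,-20],[0,0,0]],[[0,0,0],[0,0,0]],[[0,0,0],[0,0,0]]]' 0
python3 -m handwheel '[[[0,0,0],[0,0,0]],[[0,0,0],[0,0,0]],[[0,0,0],[0,0,0]],[[0,0,0],[0,0,0]],[[0,0,0],[0,0,0]],[[0,0,0],[0,0,0]]]' 1
```

```text
time: 3.85
tool_pos: [477.5, 230.5, 55.3]
tcp_rot: [3.139, 0.002, 2.591]
contact_force: [0.3, -0.3, 0.2]
grip_width: 91.6
time: 4.6
tool_pos: [476.5, 230.2, 53.7]
tcp_rot: [3.142, -0.0, 2.591]
contact_force: [-0.1, 0.8, 0.6]
grip_width: 44.1
```

```bash
python3 - <<'E'
from h import *
V=fr(466.7,10.5,-.135)
o=[]
for n in("top","scene"):
    c=capture(n)
    # rectify plane z=46, vice x 50..160 (up), y +-50 ; 5px/mm
    k=5;src=np.float32([pix(c,V((x,y,46))) for x,y in[(150,40),(150,-40),(50,-40),(50,40)]])
    r=cv2.warpPerspective(c["img"][:,:,::-1],cv2.getPerspectiveTransform(src,np.float32([(0,0),(400,0),(400,500),(0,500)])),(400,500),flags=cv2.INTER_CUBIC)
    r=cv2.convertScaleAbs(r,alpha=1.8)
    for x in range(50,151,10):
        y=(150-x)*k;cv2.line(r,(0,y),(14,y),(0,255,0),1);cv2.putText(r,str(x),(16,y+5),0,.4,(0,255,0),1)
    o.append(r)
cv2.imwrite("pics/v6.png",np.hstack(o))
E
```

```text
(no output)
```

View pics/v6.png

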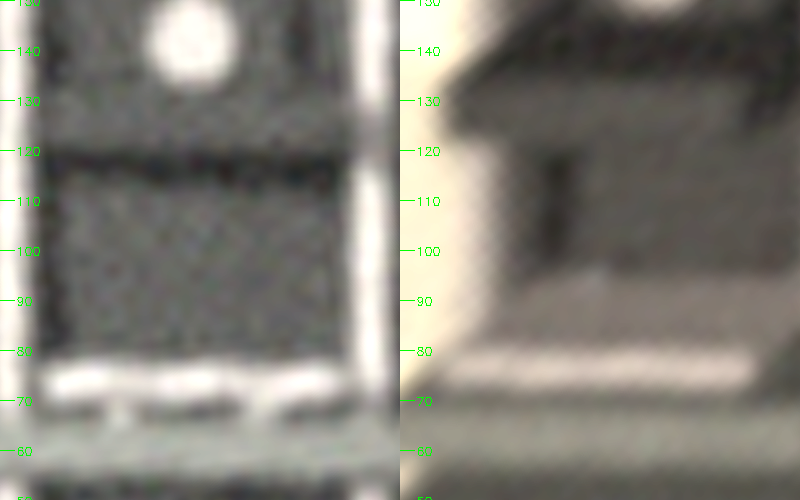

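```bash
python3 -m handwheel '[[[0,0,20],[0,0,0]],[[0,0,40],[0,0,0]],[[0,0,40],[0,0,0]],[[17.8,-46.4,0],[0,0,0.0832]],[[17.8,-46.4,0],[0,0,0.0832]],[[17.8,-46.4,0],[0,0,0.0832]],[[17.8,-46.4,0],[0,0,0.0832]],[[17.8,-46.4,0],[0,0,0.0832]],[[0,0,0],[0,0,0]],[[0,0,-20],[0,0,0]],[[0,0,-20],[0,0,0]],[[0,0,0],[0,0,0]]]'
python3 -m handwheel '[[[0,0,0],[0,0,0]],[[0,0,0],[0,0,0]]]'
python3 - <<'E'
from fit import *
s=capture("scene");o=get_obs();print(o["tool_pos"],o["tcp_rot"])
# house silhouettes: overlay expectation; bottom z = tool z-53.7
z=o["tool_pos"][2]-53.7
p=(o["tool_pos"][0],o["tool_pos"][1],-.135)
u0,u1,v0,v1,sc=205,305,140,240,6
im=cv2.convertScaleAbs(crop(s,u0,u1,v0,v1,sc),alpha=1.5)
house(im,s,fr(*p),z,15,(0,255,0),sc,(u0,v0))
V=fr(466.7,12,-.135)
for x in(78.5,120.5):poly(im,s,V,rect(x,x,-31,31,46),(0,255,255),sc,(u0,v0))
t=capture("top");u0,v0=225,145
im2=cv2.convertScaleAbs(crop(t,225,300,145,245,6),alpha=1.5)
house(im2,t,fr(*p),z,15,(0,255,0),sc,(u0,v0))
for x in(78.5,120.5):poly(im2,t,V,rect(x,x,-31,31,46),(0,255,255),sc,(u0,v0))
cv2.imwrite("pics/v7.png",cv2.resize(np.hstack([im,im2[:600]]),(800,457)))
E
```

```text
time: 6.2
tool_pos: [564.1, -0.8, 112.3]
tcp_rot: [3.141, -0.004, 3.007]
contact_force: [0.1, -0.4, -0.7]
grip_width: 43.7
time: 6.45
tool_pos: [566.0, -1.6, 114.7]
tcp_rot: [3.141, 0.002, 3.007]
contact_force: [-0.3, 0.2, -0.4]
grip_width: 43.8
[565.92915362  -1.65682226 114.61582258] [3.14147347e+00 1.55279091e-03 3.00695357e+00]
```

View pics/v7.png

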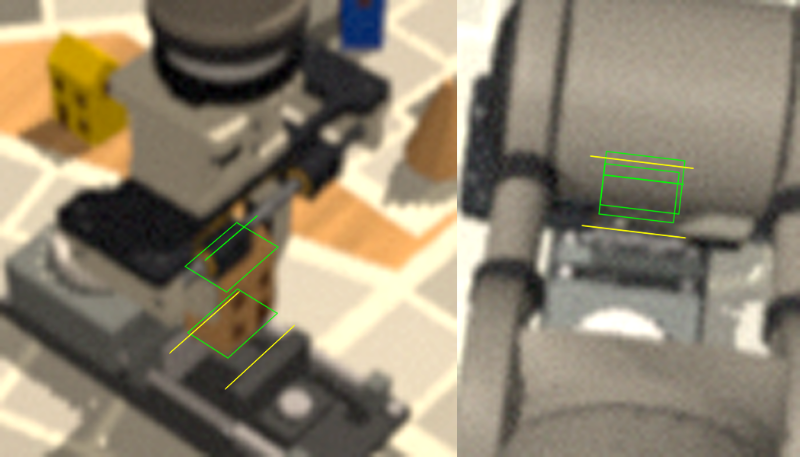

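```bash
python3 -m handwheel '[[[0,0,-12],[0,0,0]],[[0,0,-12],[0,0,0]],[[0,0,-10],[0,0,0]],[[0,0,-6],[0,0,0]],[[0,0,-4],[0,0,0]],[[0,0,0],[0,0,0]],[[0,0,0],[0,0,0]],[[0,0,0],[0,0,0]]]'
python3 -m handwheel '[[[0,0,-1],[0,0,0]],[[0,0,0],[0,0,0]],[[0,0,0],[0,0,0]]]'
python3 -m handwheel '[[[0,0,-1],[0,0,0]],[[0,0,0],[0,0,0]],[[0,0,0],[0,0,0]]]'
```

```text
time: 7.55
tool_pos: [565.7, -1.9, 70.1]
tcp_rot: [3.142, 0.001, 3.007]
contact_force: [-0.4, -0.1, -0.8]
grip_width: 44.0
time: 7.92
tool_pos: [565.5, -1.8, 68.8]
tcp_rot: [3.142, 0.0, 3.007]
contact_force: [-0.4, -0.9, -0.3]
grip_width: 44.0
time: 8.3
tool_pos: [565.5, -1.8, 67.7]
tcp_rot: [3.142, -0.0, 3.007]
contact_force: [0.1, -0.1, -1.1]
grip_width: 43.7
```

```bash
python3 -m handwheel '[[[0,0,-1],[0,0,0]],[[0,0,0],[0,0,0]],[[0,0,0],[0,0,0]]]'
python3 -m handwheel '[[[0,0,-0.7],[0,0,0]],[[0,0,0],[0,0,0]],[[0,0,0],[0,0,0]]]'
python3 -m handwheel '[[[0,0,-0.5],[0,0,0]],[[0,0,0],[0,0,0]],[[0,0,0],[0,0,0]]]'
```

```text
time: 8.68
tool_pos: [565.5, -1.8, 66.8]
tcp_rot: [3.142, 0.0, 3.007]
contact_force: [0.1, 0.3, -0.8]
grip_width: 43.8
time: 9.05
tool_pos: [565.5, -1.8, 66.0]
tcp_rot: [3.142, 0.0, 3.007]
contact_force: [-0.1, 0.8, -0.8]
grip_width: 44.1
time: 9.43
tool_pos: [565.6, -1.8, 65.7]
tcp_rot: [3.142, 0.0, 3.007]
contact_force: [-0.9, 1.2, 1.6]
grip_width: 43.7
```

```bash
python3 -m handwheel '[[[0,0,0],[0,0,0]],[[0,0,0],[0,0,0]],[[0,0,0],[0,0,0]],[[0,0,0],[0,0,0]],[[0,0,10],[0,0,0]],[[0,0,30],[0,0,0]],[[0,0,50],[0,0,0]],[[0,0,40],[0,0,0]],[[-30,40,0],[0,0,0]],[[-30,50,0],[0,0,0]],[[-30,50,0],[0,0,0]],[[0,50,0],[0,0,0]]]' 0
python3 - <<'E'
from h import *
o=[]
V=fr(466.7,11.3,-.135)
for n,b in(("top",(240,290,160,240)),("scene",(205,295,155,235))):
    c=capture(n); im=cv2.convertScaleAbs(crop(c,*b,6),alpha=1.6);of=(b[0],b[2])
    house(im,c,fr(565.5,-1.8,-.135),12,15,(0,255,0),6,of)
    poly(im,c,V,rect(-16,16,-7,7,90),(0,255,255),6,of)
    o.append(im[:480])
print(get_obs()["tool_pos"])
v=np.hstack(o);cv2.imwrite("pics/v8.png",cv2.resize(v,None,fx=.95,fy=.95))
E
```

```text
time: 10.92
tool_pos: [473.6, 189.5, 196.7]
tcp_rot: [3.141, 0.0, 3.007]
contact_force: [1.9, -0.4, 0.4]
grip_width: 91.9
[474.88629949 192.10817696 196.63306174]
```

View pics/v8.png

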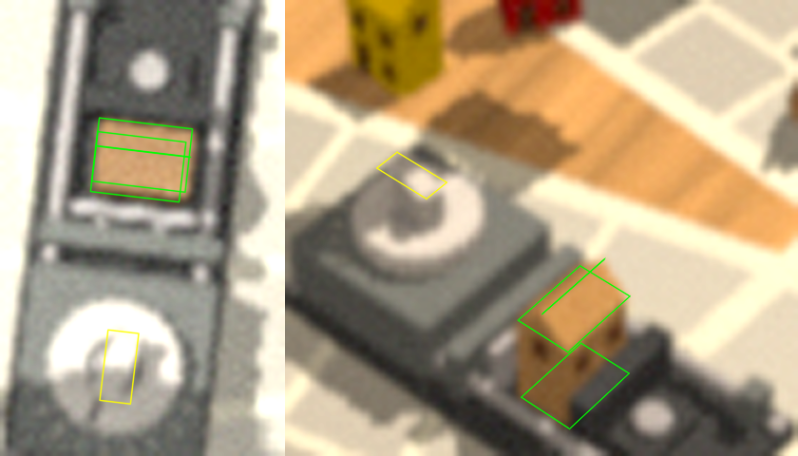

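```bash
python3 -m handwheel '[[[-2.25,-44.3,0],[0,0,-0.0415]],[[-2.25,-44.3,0],[0,0,-0.0415]],[[-2.25,-44.3,0],[0,0,-0.0415]],[[-2.25,-44.3,0],[0,0,-0.0415]],[[0,0,-30],[0,0,0]],[[0,0,-40],[0,0,0]],[[0,0,-20],[0,0,0]],[[0,0,-5],[0,0,0]],[[0,0,0],[0,0,0]],[[0,0,0],[0,0,0]],[[0,0,0],[0,0,0]],[[0,0,0],[0,0,0]]]' 0
python3 - <<'E'
from h import *
c=capture("scene");b=(190,290,140,230);im=cv2.convertScaleAbs(crop(c,*b,6),alpha=1.5)
V=fr(466.5,11.2,-.3)
for z in(68,90):poly(im,c,V,rect(-16,16,-7,7,z),(0,255,255),6,(190,140))
cv2.imwrite("pics/v9.png",im);o=get_obs();print(o["tool_pos"],o["contact_force"],o["moment"],o["joint_positions"][5])
E
```

```text
time: 12.52
tool_pos: [466.7, 11.0, 101.0]
tcp_rot: [3.141, 0.001, 2.841]
contact_force: [-0.1, -0.6, 0.1]
grip_width: 91.8
[466.65997891  11.02155404 100.8523143 ] [ 0.65964516 -0.06477799 -0.03094912] [0.01485357 0.02376992 0.01589756] -1.411111737420929
```

View pics/v9.png

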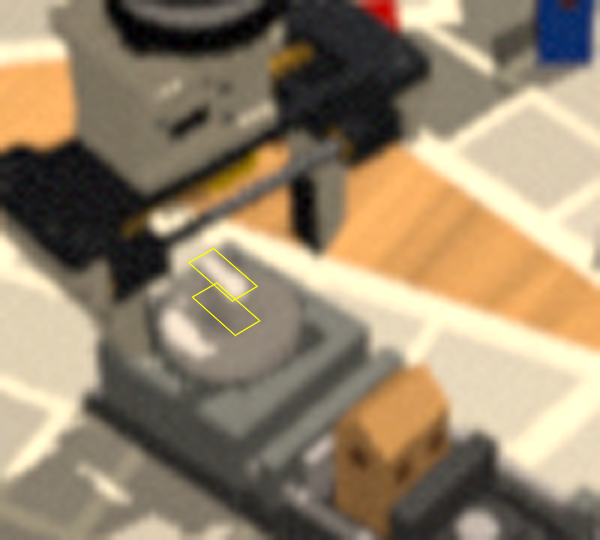

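```bash
python3 -m handwheel '[[[0,0,-4],[0,0,0]],[[0,0,-3.5],[0,0,0]],[[0,0,0],[0,0,0]],[[0,0,0],[0,0,0]]]' 0
python3 -m handwheel '[[[0,0,0],[0,0,0]],[[0,0,0],[0,0,0]],[[0,0,0],[0,0,0]],[[0,0,0],[0,0,0]],[[0,0,0],[0,0,0]],[[0,0,0],[0,0,0]],[[0,0,0],[0,0,0]]]' 1
python3 -c "
from h import *
o=get_obs();print(o['contact_force'],o['moment'],o['tool_pos'],o['tcp_rot'])"
```

```text
time: 13.08
tool_pos: [466.5, 11.0, 93.0]
tcp_rot: [3.142, -0.0, 2.841]
contact_force: [0.3, -0.1, 0.5]
grip_width: 91.9
time: 13.95
tool_pos: [466.5, 11.0, 93.0]
tcp_rot: [3.141, -0.0, 2.841]
contact_force: [0.2, -0.1, 0.3]
grip_width: 26.0
[ 0.19593546 -0.11584279  0.26646868] [ 0.00507729 -0.0407792   0.00660795] [466.50297309  10.98659619  93.03755495] [ 3.14149754e+00 -2.30673653e-05  2.84078721e+00]
```

```bash
python3 -m handwheel '[[[0,0,0],[0,0,0]],[[0,0,0],[0,0,0]],[[0,0,0],[0,0,0]],[[0,0,0],[0,0,0]]]' 1
python3 -c "
from h import *
o=get_obs();print(o['contact_force'],o['moment'],o['tool_pos'],o['tcp_rot'])"
```

```text
time: 14.45
tool_pos: [466.9, 13.2, 93.1]
tcp_rot: [3.138, 0.0, 2.839]
contact_force: [1.7, 14.0, -0.7]
grip_width: 14.2
[ 1.73268787 13.98163955 -0.69736348] [ 2.28118507 -0.44301256 -0.24624899] [466.93654102  13.2333365   93.11869985] [3.13755094e+00 6.82343060e-05 2.83934352e+00]
```

```bash
cat > r.py <<'E'
from h import *
o=get_obs();print('F',o['contact_force'].round(2),'M',o['moment'].round(3),'p',o['tool_pos'].round(2),'yaw',o['tcp_rot'][2].round(4),'t6',o['tau'][5].round(3),o['time'])
E
python3 -m handwheel '[[[0.6,2.2,0],[0,0,0]],[[0,0,0],[0,0,0]],[[0,0,0],[0,0,0]]]'; python3 r.py
python3 -m handwheel '[[[0,0,0],[0,0,-0.1]],[[0,0,0],[0,0,-0.1]],[[0,0,0],[0,0,-0.1]]]'; python3 r.py
python3 -m handwheel '[[[0,0,0],[0,0,-0.1]],[[0,0,0],[0,0,-0.1]]]'; python3 r.py
```

```text
time: 14.82
tool_pos: [467.0, 13.5, 93.1]
tcp_rot: [3.141, -0.0, 2.84]
contact_force: [0.1, 5.5, 1.4]
grip_width: 14.2
F [0.08 5.53 1.42] M [ 0.766  0.07  -0.195] p [467.03  13.5   93.09] yaw 2.8402 t6 -0.187 14.825
time: 15.2
tool_pos: [466.8, 13.8, 93.1]
tcp_rot: [3.141, -0.001, 2.538]
contact_force: [-1.0, 7.7, 2.6]
grip_width: 13.9
F [-0.96  7.7   2.63] M [1.112 0.215 0.201] p [466.76  13.77  93.07] yaw 2.538 t6 -0.841 15.2
time: 15.45
tool_pos: [466.8, 13.8, 93.1]
tcp_rot: [3.141, -0.001, 2.338]
contact_force: [-0.3, 6.6, 1.8]
grip_width: 13.9
F [-0.26  6.55  1.77] M [1.163 0.142 0.234] p [466.81  13.84  93.06] yaw 2.3379 t6 -0.841 15.45
```

```bash
python3 -m handwheel '[[[0,0.8,0],[0,0,-0.1]],[[0,0,0],[0,0,-0.1]],[[0,0,0],[0,0,-0.1]],[[0,0,0],[0,0,-0.05]],[[0,0,0],[0,0,-0.05]]]'; python3 r.py
for i in 1 2; do :; done
python3 -m handwheel '[[[0,0,0],[0,0,-0.05]],[[0,0,0],[0,0,-0.05]]]'; python3 r.py
python3 -m handwheel '[[[0,0,0],[0,0,-0.05]],[[0,0,0],[0,0,-0.05]]]'; python3 r.py
python3 - <<'E'
from h import *
V=fr(467,13,-.135);c=capture("scene");b=(215,305,160,235);cv2.imwrite("pics/v10.png",cv2.convertScaleAbs(crop(c,*b,8),alpha=1.5))
E
```

```text
time: 16.08
tool_pos: [467.0, 14.0, 93.1]
tcp_rot: [-3.142, -0.0, 1.94]
contact_force: [-0.4, 3.5, 2.1]
grip_width: 13.5
F [-0.35  3.54  2.14] M [0.6   0.095 0.247] p [467.01  14.04  93.07] yaw 1.9397 t6 -0.313 16.075
time: 16.32
tool_pos: [467.0, 14.1, 93.1]
tcp_rot: [3.142, -0.0, 1.84]
contact_force: [0.4, 3.7, 2.1]
grip_width: 13.7
F [0.37 3.72 2.06] M [0.619 0.143 0.186] p [467.04  14.08  93.07] yaw 1.8397 t6 -0.319 16.325
time: 16.58
tool_pos: [467.1, 14.1, 93.1]
tcp_rot: [3.142, -0.0, 1.74]
contact_force: [-0.9, 4.9, 1.5]
grip_width: 13.6
F [-0.89  4.93  1.51] M [0.587 0.121 0.211] p [467.09  14.07  93.06] yaw 1.7397 t6 -0.319 16.575
```

View pics/v10.png

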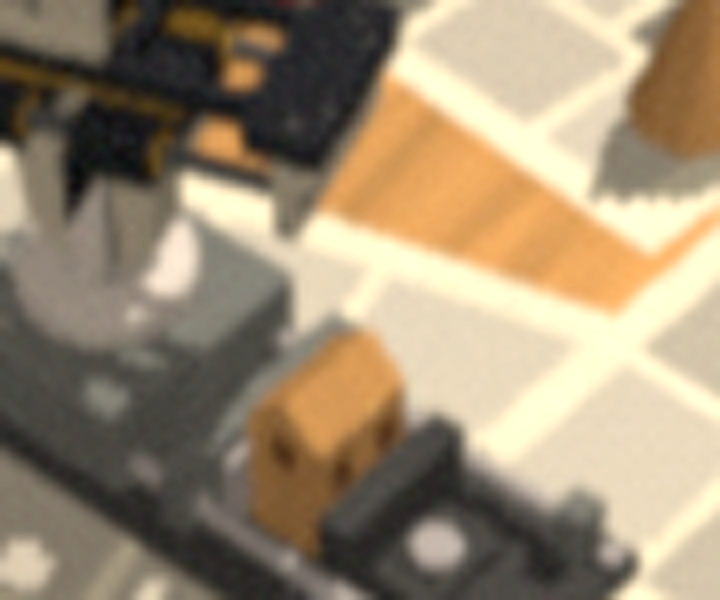

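```bash

python3 -m handwheel '[[[0,0.5,0],[0,0,-0.05]],[[0,0,0],[0,0,-0.05]]]' >/dev/null; python3 r.py
python3 -m handwheel '[[[0,0,0],[0,0,-0.05]]]' >/dev/null; python3 r.py
python3 -m handwheel '[[[0,0,0],[0,0,-0.05]]]' >/dev/null; python3 r.py
python3 -m handwheel '[[[0,0,0],[0,0,-0.05]]]' >/dev/null; python3 r.py
python3 -m handwheel '[[[0,0,0],[0,0,-0.05]]]' >/dev/null; python3 r.py
```

```text
F [0.24 1.65 1.  ] M [0.15  0.111 0.223] p [467.12  14.18  93.05] yaw 1.6407 t6 -0.319 16.875
F [0.91 2.33 1.43] M [0.177 0.139 0.224] p [467.17  14.18  93.07] yaw 1.5906 t6 -0.319 17.0
F [0.07 2.4  0.62] M [0.188 0.117 0.173] p [467.2   14.17  93.06] yaw 1.5406 t6 -0.319 17.125
F [0.42 1.68 0.14] M [0.174 0.067 0.203] p [467.21  14.17  93.06] yaw 1.4905 t6 -0.319 17.25
F [-0.51  2.2   0.66] M [0.2   0.098 0.215] p [467.28  14.16  93.08] yaw 1.4405 t6 -0.319 17.375
```

```bash

python3 -m handwheel '[[[0,0,0],[0,0,-0.05]]]' >/dev/null; python3 r.py
python3 -m handwheel '[[[0,0,0],[0,0,-0.05]]]' >/dev/null; python3 r.py
python3 -m handwheel '[[[0,0,0],[0,0,-0.05]]]' >/dev/null; python3 r.py
python3 -m handwheel '[[[0,0,0],[0,0,-0.05]]]' >/dev/null; python3 r.py
```

```text
F [1.33 1.52 0.74] M [0.203 0.049 0.247] p [467.27  14.17  93.08] yaw 1.3906 t6 -0.319 17.5
F [1.38 0.21 0.96] M [0.193 0.096 0.206] p [467.29  14.15  93.07] yaw 1.3405 t6 -0.319 17.625
F [-0.46  1.15 -0.16] M [0.21  0.01  0.187] p [467.34  14.17  93.07] yaw 1.2906 t6 -0.319 17.75
F [-0.04  2.48  0.15] M [0.22  0.075 0.237] p [467.37  14.15  93.09] yaw 1.2406 t6 -0.301 17.875
```

```bash

python3 -m handwheel '[[[0,0,0],[0,0,-0.05]]]' >/dev/null; python3 r.py
python3 -m handwheel '[[[0,0,0],[0,0,-0.05]]]' >/dev/null; python3 r.py
```

```text
F [0.7  1.67 0.57] M [ 0.195 -0.022  0.281] p [467.37  14.13  93.07] yaw 1.1905 t6 -0.279 18.0
F [1.64 1.98 1.22] M [0.203 0.078 0.266] p [467.38  14.14  93.08] yaw 1.1407 t6 -0.258 18.125
```

```bash

python3 -m handwheel '[[[0,0,0],[0,0,-0.05]]]' >/dev/null; python3 r.py
python3 -m handwheel '[[[0,0,0],[0,0,-0.05]]]' >/dev/null; python3 r.py
```

```text
F [0.48 1.62 0.06] M [0.152 0.061 0.281] p [467.42  14.11  93.07] yaw 1.0908 t6 -0.237 18.25
F [1.46 1.1  0.09] M [0.181 0.    0.296] p [467.46  14.09  93.08] yaw 1.0408 t6 -0.216 18.375
```

```bash
python3 -m handwheel '[[[0,0,0],[0,0,0]],[[0,0,0],[0,0,0]],[[0,0,0],[0,0,0]]]'; python3 r.py
python3 -m handwheel '[[[0,0,0],[0,0,0]],[[0,0,0],[0,0,0]],[[0,0,0],[0,0,0]],[[0,0,0],[0,0,0]],[[0,0,10],[0,0,0]],[[0,0,30],[0,0,0]],[[0,0,50],[0,0,0]],[[0,0,40],[0,0,0]],[[0,40,0],[0,0,0]],[[0,50,0],[0,0,0]],[[0,50,0],[0,0,0]],[[0,50,0],[0,0,0]]]' 0.5
python3 -m handwheel '[[[0,0,0],[0,0,0]],[[0,0,0],[0,0,0]],[[0,0,0],[0,0,0]]]'
python3 - <<'E'
from h import *
o=[]
k=6;V=fr(467,13,-.135);O=(467,13)
c=capture("top");t0=cv2.imread("pics/top0.png")[:,:,::-1]
b=(240,290,160,240)
s=capture("scene")
A=crop(c,*b,5);B=crop({"img":t0},*b,5);S=crop(s,210,300,155,235,5)
v=np.hstack([B,A,S]);v=cv2.convertScaleAbs(v,alpha=1.4);print(v.shape);cv2.imwrite("pics/v11.png",cv2.resize(v,(800,int(v.shape[0]*800/v.shape[1]))))
for n,q in(("top",c),("scene",s)):
    for t in("stop","house","ring_mark","tree","paint_jar"): print(n,t,[w(q,d["xyz"]).round(0).tolist() for d in spot_in(t,n)[:3]])
print(get_obs()["tool_pos"],get_obs()["contact_force"])
E
```

```text
time: 18.75
tool_pos: [467.4, 14.1, 93.1]
tcp_rot: [3.141, 0.0, 1.042]
contact_force: [2.6, -0.8, -1.5]
grip_width: 13.8
F [ 2.58 -0.78 -1.46] M [-0.172 -0.195  0.187] p [467.43  14.14  93.08] yaw 1.0415 t6 0.154 18.75
time: 20.25
tool_pos: [467.0, 206.0, 223.9]
tcp_rot: [3.141, -0.001, 1.041]
contact_force: [0.4, 0.5, -0.4]
grip_width: 45.9
time: 20.62
tool_pos: [467.2, 203.3, 223.3]
tcp_rot: [3.141, 0.0, 1.039]
contact_force: [0.3, 0.4, -0.9]
grip_width: 46.0
(400, 950, 3)
top stop [[599.0, -6.0, 24.0], [467.0, 15.0, 64.0]]
top house [[357.0, 141.0, 61.0], [390.0, 209.0, 46.0], [564.0, -3.0, 76.0]]
top ring_mark [[468.0, 13.0, 64.0], [559.0, 0.0, 73.0]]
top tree []
top paint_jar [[357.0, 381.0, 68.0]]
scene stop [[605.0, -12.0, 27.0], [669.0, -309.0, 73.0]]
scene house [[401.0, 214.0, 41.0], [573.0, -20.0, 68.0], [469.0, 314.0, 47.0]]
scene ring_mark [[482.0, 2.0, 67.0]]
scene tree [[589.0, 216.0, 37.0]]
scene paint_jar [[361.0, 370.0, 33.0]]
[467.11732221 204.46515896 223.03841338] [ 0.35522554 -0.2919808  -0.29513779]
```

View pics/v11.png

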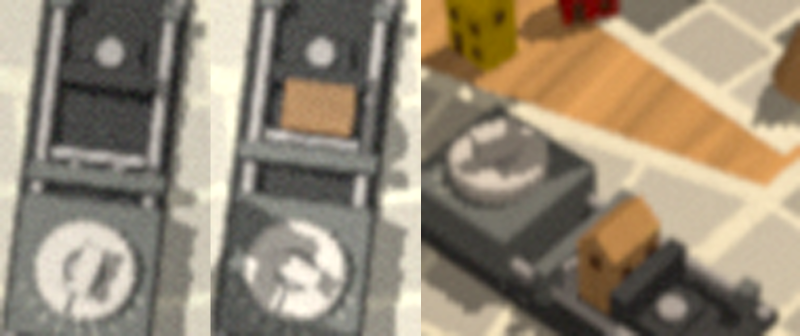

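```bash
python3 -c "
from plant import bot
print(bot.close_job())"
```

```text
the job is handed in; nothing more can be done
None
```

The house is standing upright in the vice, clamped against the back stop at an estimated 11–13.5 N. The hand is clear of everything, and I handed the job in at about 21 s of the 69 s allowed.

**What I did:** I gripped the house by its gable ends and set it on the bed in the gap. I let go and backed off before touching the knob. Then I turned only the inner bar, about 1.8 rad clockwise, with the fingertips about 5 mm above the ring. The jaw met the house after about 1.56 rad, and I stopped about 0.24 rad past that point.

**Last checks:**
- **Clamping force:** three indirect readings gave slightly different values, all inside 7–21 N. The wrist joint torque gave about 13 N, the pad travel about 13.5 N, and the noisier wrist moment about 11 N.
- **House:** in both cameras it looks upright and square, close to the middle across, touching the pad and the stop.
- **Ring:** its index line is in the same place as at the start, as far as the picture resolution shows.
- **Hand:** it is out of the way, reading under 1 N.
- **Bystanders:** the tree was re-found in the scene camera and the jar in both, within about 10 mm of the first readings. The top camera missed the tree in the last look. I did not re-check the tower, glue bottle or wheel, but the hand never went near them.

**Where measurements disagreed:** the knob's axis turned out to be about 2–3 mm further in +y than my first picture fit. I corrected for that before and while turning. By that corrected position, the house should sit within about 3 mm of the middle across the vice.

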